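Load a ring carrier through the one-way gate of the polishing feed lane

ROBOT

A 6-joint arm with a two-finger parallel gripper is mounted at the origin on the work surface. World frame = base frame: x ahead of the robot, y to its left, z up, the work surface at z = 0. Lengths are in m, angles in rad, forces in N, time in s.
With the tool pointing down it reaches from about 0.425 to 1.125 m from the base axis. Payload 14.9 kg.
Tool frame: the origin (TCP) lies midway between the tips of the shut fingers; the grasp point (between the pads) lies 19 mm behind it (arm.pinch_z is the distance from the TCP to the grasp point, in m); z points along the fingers, y is the direction in which the jaws open and shut (so a half turn about z gives the same grasp; the last joint's range is limited). The gripper opens to 91 mm and grips with 3 to 60 N. Pads are 32 mm wide; open, the fingers measure 118 mm over their backs; the gripper's body (76 mm by 178 mm) begins 60 mm behind the grasp point.
Start: joints at [-1.354, 0.379, 1.734, -0, 1.028, -0.033], TCP at [0.173, -0.678, 0.189] pointing down, gripper open.
Joint ranges: [-2.77, 2.77], [-0.74, 2.19], [0, 2.66], [-1.06, 4.2], [0.31, 2.87], [-3.08, 3.08]. Speed limits (rad/s): [1.89, 1.89, 2.39, 3.14, 3.14, 3.14].

INTERFACE

Orientations are given as a rotation vector (axis times angle).
In Python, from station import arm, claw, kin, sensors, viewer, ticket gives the robot as it stands. Calls block until the motion is done:
- arm.move_to(position, orientation): joint-space move of the TCP to a pose.
- arm.line_to(position, rate=0.15, frame=None, f_stop=None): straight line of the TCP; frame=None keeps the orientation; rate is the mean speed in m/s. With f_stop (N) it stops when the force on the tool has changed by that much, and returns True; else False.
- arm.set_joints(angles): joint-space move.
- claw.gripper_to(opening, strength=None): opening from 0.0 (shut) to 1.0 (fully open); strength is the grip in N (None keeps the last); returns when the fingers have stopped.
- arm.hold(seconds).
- kin.solve_ik(position, orientation): joint angles nearest the present ones, or None.
- sensors.get_obs(): the state.
- viewer.get_image(name): name is "scene" or "top" or "wrist"; returns the picture (420x560x3 uint8, blue, green, red); there is no depth.
- viewer.get_calibration(name): a dict with "mtx" (3x3 intrinsics, pixels), "k1" (the pictures are not rectified: a ray, as slopes to the right and down, at radius r is drawn at 1 + k1 r^2 times it, then the intrinsics apply), "rvec" (rotation vector, rad) and "tvec" (3), from world to camera coordinates, as OpenCV has them; the wrist camera has in their place "hand_eye" (4x4, takes a point from camera to tool coordinates, whose origin is the TCP and whose axes are the flange's). Camera axes: x right, y down, z forward; pixel columns grow to the right and rows downward; lengths in m; the calibration is good to about 2 mm. A picture is of the moment at which its call begins: read the wrist's pose just before it. get_calibration takes no time and is no camera call.
A pose or a line that the arm cannot do raises arm.MotionError and nothing moves.
- ticket.sign_off(): hands the job in, once; it reports no verdict.
The state is a dict: "time": time; "qpos": joint angles; "qd": joint speeds; "effort": joint torques, N m; "eef_pos": TCP position; "tcp_rot": TCP orientation; "wrist_force": force on the tool from outside, world axes, zero at the start; "torque": the same for the moment, N m; "gripper_width": opening from 0.0 (shut) to 1.0 (fully open).
Only numpy, scipy, OpenCV 4.12 (cv2) and the standard library are available. Lean on these libraries where they do the work, as an engineer would, in place of code of your own. Each camera call takes 0.05 s, during which the arm holds its last target.

TASK

Pick up the wooden ring carrier by its rib, set it in the mouth of the feed lane and slide it along the lane floor, never lifting it over, gently through the red sprung one-way gate. Feel for the sprung pad at the far end and press the carrier firmly but gently home against it. Let go and draw back, leaving the carrier resting against the pad with the gate shut behind it; leave the jar, steel block and mallet alone.

Things in the scene. Friction and masses are not known exactly. Their poses are not given: they have to be found in the camera images.
- carrier_center (a point): Centre of the loose ring carrier, 33 mm above its underside: a dark wooden block, long-round in plan, 80 mm long (its x), 48 wide (y), 30 high; both ends half-round (radius 24) and alike, so either may lead. A flat steel ring, 6 mm high, lies on each end. Mass about 0.45 kg.
- carrier_rib (a point): Grip point of the carrier's pale rib handle, 50 mm above the carrier's underside. The rib is 34 mm long along x, 14 mm thick along y, and stands from 30 to 66 mm above the underside. Grasp it across its 14 mm; fingertips kept 32 mm or more above the underside pass over the lane's walls and the gate.
- lane: Fixed feed lane: steel floor, aluminium walls, open above. Origin on the gate line, mid-lane, at bench height; x is the feed direction (mouth to stop), y towards the hinge, z up. Floor top at z = 6 mm, wall tops 30 mm. Mouth x = -115 to 0 mm, walls at y = +28 and -28 mm. Beyond the gate walls at y = -28 and +35 mm.
- lane_mouth (a point): Point on the floor of the lane's mouth, mid-lane, 62 mm before the gate line: a carrier centred over it and turned along the lane lies clear of the gate (4 mm of play each side).
- gate_hinge (a point): Upright hinge of the red gate, on the lane's +y side, 29 mm from mid-lane on the gate line, 18 mm above the bench. The leaf is 50 mm long, 3 mm thick; its top is 29 mm above the bench.
- gate (a joint): Angle of the red sprung gate (rad): 0 shut, grows as it is pushed open along the feed, at most 1.6; it cannot swing the other way. Starting it takes about 1 N at the carrier's nose, up to about 8 N on the way; over 16 N would bend it. It shuts behind the carrier once the carrier's centre is about 86 mm past the gate line.
- stop_block: Grey fixed block across the lane's end, 24 x 62 x 34 mm, origin mid-underside, 206 mm past the gate line, axes as the lane's. On a screw it carries a round black sprung pad (22 mm wide) facing the gate, 26 to 56 mm ahead of the block's face, differently each time and not reported: feel for it. About 3 N/mm, damped; home is a push of 5 to 10 N, under 4 is not home, over 18 harms it.
- jar_center (a point): Centre of a small amber glass jar, 52 mm diameter, 65 mm high; bystander.
- bench_block_center (a point): Centre of a steel bench block 65 x 65 x 22 mm; bystander.
- mallet_center (a point): A point on the handle of a wooden mallet lying at the robot's right, 20 mm up: its x runs along the handle to the head, 110 mm back and 121 mm forward; head 75 mm wide, 42 mm thick; bystander.
Things that resemble listed ones, but are neither listed nor needed, are in the scene too. What is shaped like the part that bears carrier_center but blue or purple is not meant.

How it is judged:
On the way, in this order (a step that is already met when the one before it is completed fails the run):
1. the carrier is down in the mouth of the lane, before the shut gate (x of carrier_center in the frame of lane between -0.12 and -0.03 m and y of carrier_center in the frame of lane between -0.012 and 0.012 m and z of carrier_center in the frame of lane between 0.034 and 0.046 m and value of joint gate below 0.1 rad), for 0.1 s.
2. the carrier, sliding on the floor, pushes the gate open (x of carrier_center in the frame of lane between -0.03 and 0.06 m and y of carrier_center in the frame of lane between -0.012 and 0.012 m and z of carrier_center in the frame of lane between 0.034 and 0.046 m and value of joint gate above 0.7 rad), for 0.1 s.
3. beyond the gate, the carrier is pressed on the pad with at least 4 N (x of carrier_center in the frame of lane above 0.085 m and y of carrier_center in the frame of lane between -0.012 and 0.012 m and z of carrier_center in the frame of lane between 0.034 and 0.046 m and contact force between carrier and stop_block above 4 N), for 0.2 s.
At the end, for the whole second after the job is handed in: The carrier lies flat on the lane's floor, released and at rest, wholly beyond the gate (centre more than 85 mm past the gate line, within 12 mm of the lane's middle and 0.2 rad of its direction), still touching the pad, and the gate is shut behind it (within 0.08 rad) (x of carrier_center in the frame of lane between 0.085 and 0.135 m and y of carrier_center in the frame of lane between -0.012 and 0.012 m and z of carrier_center in the frame of lane between 0.036 and 0.042 m and angle between carrier_center's own z axis and vertical below 0.06 rad and angle between the x axis of carrier_center and the x axis of lane, either way round below 0.2 rad and value of joint gate below 0.08 rad and contact force between carrier and stop_block above 0.05 N and linear speed of carrier below 0.01 m/s).
It fails at once if the pad is pressed with more than 18 N (contact force between carrier and stop_block above 18 N).
It fails at once if the gate is pushed by the carrier with more than 16 N (contact force between carrier and gate above 16 N).
It fails at once if the carrier is lifted off the lane floor (8 mm or more) while the gate is open on it (value of joint gate above 0.3 rad and x of carrier_center in the frame of lane between -0.02 and 0.25 m and y of carrier_center in the frame of lane between -0.06 and 0.06 m and z of carrier_center in the frame of lane above 0.047 m).
It fails at once if the jar, the steel block or the mallet is moved by more than 20 mm (distance of any of jar_center, bench_block_center, mallet_center from where it was at the start of the episode above 0.02 m).
It also fails if it takes over 54 s, if anything falls off the work surface, if the arm or the gripper's body presses on something with over 40 N, if the wrist force passes 120 N, or if a joint passes its speed limit or range.

## Working session

There is one attempt and no reset: what is moved stays moved. The work goes in short steps, each a Python script; the robot and the scene stay as the last script left them, time stands still between calls to the robot, and variables do not carry over. Pictures are saved under pics/ and viewed, and the job is handed in when it is done.

```bash
ls; mkdir -p pics; python3 - <<'E'
from station import arm, claw, kin, sensors, viewer, ticket
import cv2
o=sensors.get_obs(); print(o)
for n in ["scene","top","wrist"]:
    cv2.imwrite(f"pics/{n}0.png",viewer.get_image(n)); print(n,viewer.get_calibration(n))
print(arm.pinch_z)
E
```

```text
pics
{'time': 0.0, 'qpos': array([-1.35432172e+00,  3.79416848e-01,  1.73477789e+00,  1.87603559e-05,
        1.02852606e+00, -3.33092129e-02]), 'qd': array([-0.00025342,  0.00048687,  0.00030097,  0.00073303, -0.00186265,
       -0.0010797 ]), 'effort': array([ 9.57996199e-04, -7.63727689e+01, -4.34372663e+01,  6.50466350e-02,
        4.23980481e-02, -3.87231307e-05]), 'eef_pos': array([ 0.17293616, -0.67785602,  0.18858392]), 'tcp_rot': array([-3.11600898e+00, -3.91185078e-01,  1.36891003e-04]), 'wrist_force': array([ 0.517536  , -0.26340903, -0.25039765]), 'torque': array([-0.03296257,  0.02158243,  0.0103465 ]), 'gripper_width': 0.9994888105601927}
scene {'mtx': array([[385.39583876,   0.        , 279.03681335],
       [  0.        , 385.39583876, 209.89278148],
       [  0.        ,   0.        ,   1.        ]]), 'k1': 0.013333122524159014, 'rvec': array([ 1.54887143,  1.8051175 , -0.87716761]), 'tvec': array([ 0.10877857, -0.22519941,  1.19467365])}
top {'mtx': array([[408.74419938,   0.        , 280.49550635],
       [  0.        , 408.74419938, 211.95399016],
       [  0.        ,   0.        ,   1.        ]]), 'k1': -0.02635133302956705, 'rvec': array([ 2.14680496, -2.18458988,  0.10191406]), 'tvec': array([-0.02785445,  0.46608507,  0.97465045])}
wrist {'mtx': array([[331.73891648,   0.        , 279.98954542],
       [  0.        , 331.73891648, 210.11813966],
       [  0.        ,   0.        ,   1.        ]]), 'k1': -0.04995610059983387, 'hand_eye': array([[-6.35232028e-04, -9.63664319e-01, -2.67115475e-01,
         7.64309488e-02],
       [ 9.99999792e-01, -5.81627933e-04, -2.79795881e-04,
        -7.54266299e-04],
       [ 1.14267486e-04, -2.67115597e-01,  9.63664488e-01,
        -1.95550663e-01],
       [ 0.00000000e+00,  0.00000000e+00,  0.00000000e+00,
         1.00000000e+00]])}
0.0188
```

View pics/scene0.png

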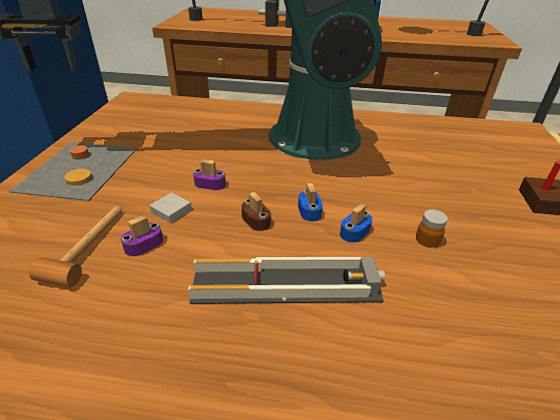

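View pics/top0.png

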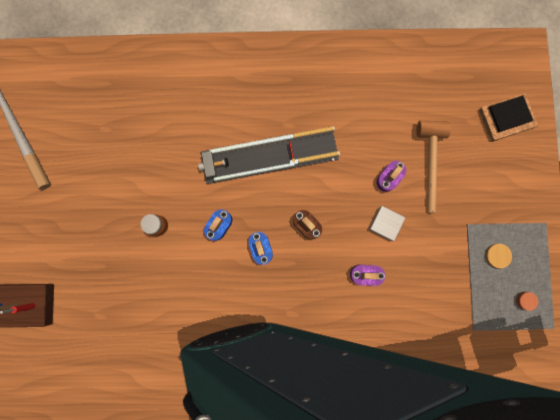

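View pics/wrist0.png

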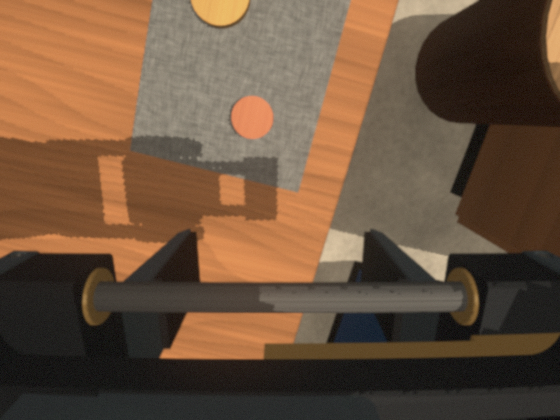

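The scene and top pictures show the brown carrier at top px (307,224). The lane's mouth is on the right (338,145), the red gate at about (291,151) and the stop on the left (207,165). I'll take rough positions from the top view and then refine them with the wrist camera.

```bash
cat > h.py <<'E'
from station import arm, claw, kin, sensors, viewer, ticket
import cv2, numpy as np
from scipy.spatial.transform import Rotation as R
def cam(n,o=None):
    c=viewer.get_calibration(n)
    if n=="wrist":
        o=o or sensors.get_obs(); T=np.eye(4); T[:3,:3]=R.from_rotvec(o['tcp_rot']).as_matrix(); T[:3,3]=o['eef_pos']
        C=T@c['hand_eye']
    else:
        r=cv2.Rodrigues(np.array(c['rvec']))[0]; C=np.eye(4); C[:3,:3]=r.T; C[:3,3]=-r.T@c['tvec']
    return C,c
def ray(px,C,c):
    d=np.array([c['k1'],0,0,0,0.])
    u=cv2.undistortPoints(np.array(px,float).reshape(-1,1,2),c['mtx'],d).reshape(-1,2)
    v=np.c_[u,np.ones(len(u))]@C[:3,:3].T
    return C[:3,3],v
def onz(px,z,C,c):
    o,v=ray(px,C,c); return o+v*((z-o[2])/v[:,2])[:,None]
def down(yaw): # tool y axis (jaw) yaw; tool z down, tool x = (cos yaw, sin yaw)
    x=np.array([np.cos(yaw),np.sin(yaw),0]); z=np.array([0,0,-1.]); y=np.cross(z,x)
    return R.from_matrix(np.c_[x,y,z]).as_rotvec()
E
python3 - <<'E'
from h import *
im=cv2.imread("pics/top0.png"); C,c=cam("top")
hsv=cv2.cvtColor(im,cv2.COLOR_BGR2HSV)
print("carrier",onz([[307,224]],.05,C,c), "gate",onz([[291,151]],.02,C,c),"mouth",onz([[337,144]],.03,C,c),"stop",onz([[207,165]],.034,C,c))
print("jar,block,mallet",onz([[152,225],[387,224],[433,170],[430,130]],.03,C,c).round(3))
cv2.imwrite("pics/crop.png",cv2.resize(im[110:290,180:410],None,fx=3.4,fy=3.3,interpolation=cv2.INTER_CUBIC)[:600,:800])
print(R.from_rotvec(sensors.get_obs()['tcp_rot']).as_matrix().round(2))
E
```

```text
carrier [[ 0.43303017 -0.09844736  0.05      ]] gate [[ 0.61793093 -0.06470274  0.02      ]] mouth [[ 0.63094026 -0.17833819  0.03      ]] stop [[0.58337564 0.14214377 0.034     ]]
jar,block,mallet [[ 0.439  0.277  0.03 ]
 [ 0.431 -0.293  0.03 ]
 [ 0.562 -0.412  0.03 ]
 [ 0.663 -0.41   0.03 ]]
[[ 0.97  0.25 -0.  ]
 [ 0.25 -0.97  0.  ]
 [ 0.   -0.   -1.  ]]
```

View pics/crop.png

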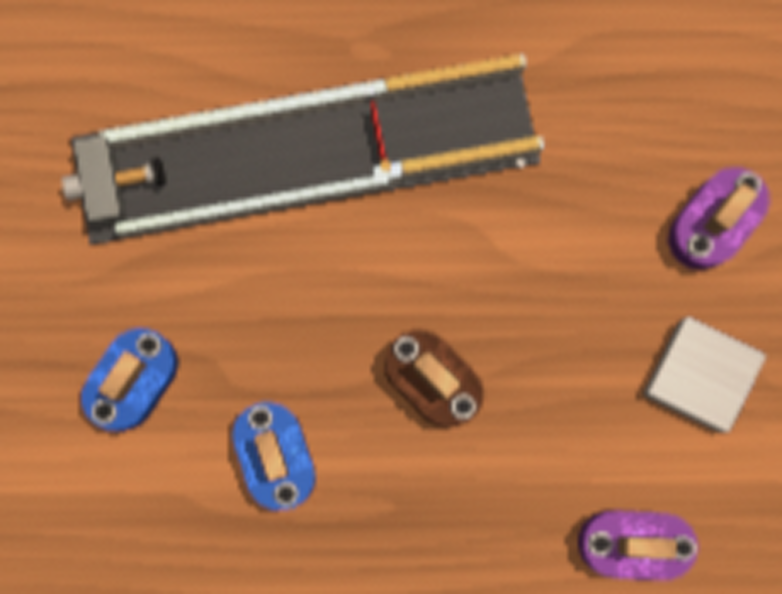

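```bash
python3 - <<'E'
from h import *
arm.move_to([0.455,-0.03,0.24],down(np.radians(5)))
o=sensors.get_obs(); im=viewer.get_image("wrist"); cv2.imwrite("pics/w1.png",im)
np.savez("w1.npz",p=o['eef_pos'],r=o['tcp_rot']); print(o['time'],o['eef_pos'],o['qpos'])
E
```

```text
2.6667 [ 0.45516692 -0.03046086  0.24000138] [-1.17881533e-01 -9.04913840e-02  2.17571591e+00 -6.99586188e-05
  1.05638258e+00  1.36628222e+00]
```

View pics/w1.png

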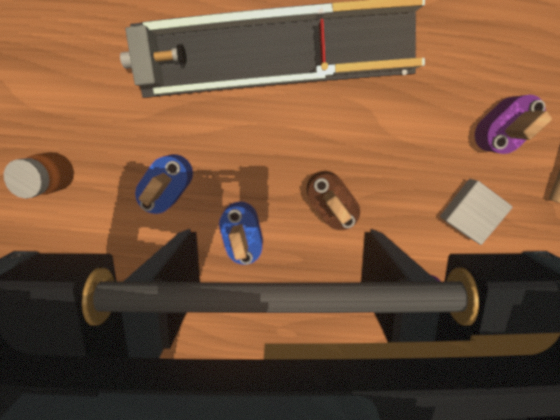

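The wrist view shows the whole lane: stop at (142,55), pad at about (180,54), gate at x≈323 and mouth end at x≈420. The carrier's rings are at (321,185) and (348,221). I'll zoom in on both.

```bash
python3 - <<'E'
import cv2
im=cv2.imread("pics/w1.png")
a=cv2.resize(im[155:245,280:400],None,fx=6,fy=6,interpolation=cv2.INTER_CUBIC); cv2.imwrite("pics/za.png",a)
a=cv2.resize(im[0:105,110:270],None,fx=5,fy=5,interpolation=cv2.INTER_CUBIC); cv2.imwrite("pics/zb.png",a)
a=cv2.resize(im[0:105,280:440],None,fx=5,fy=5,interpolation=cv2.INTER_CUBIC); cv2.imwrite("pics/zc.png",a)
E
```

```text
(no output)
```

View pics/za.png

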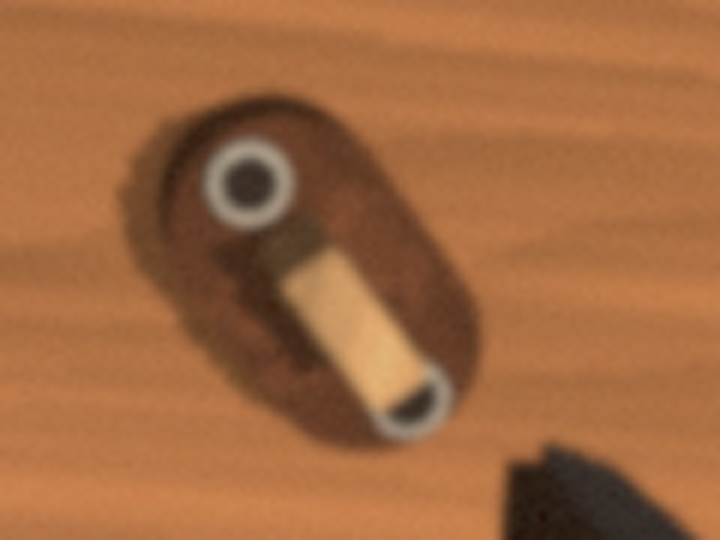

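View pics/zb.png

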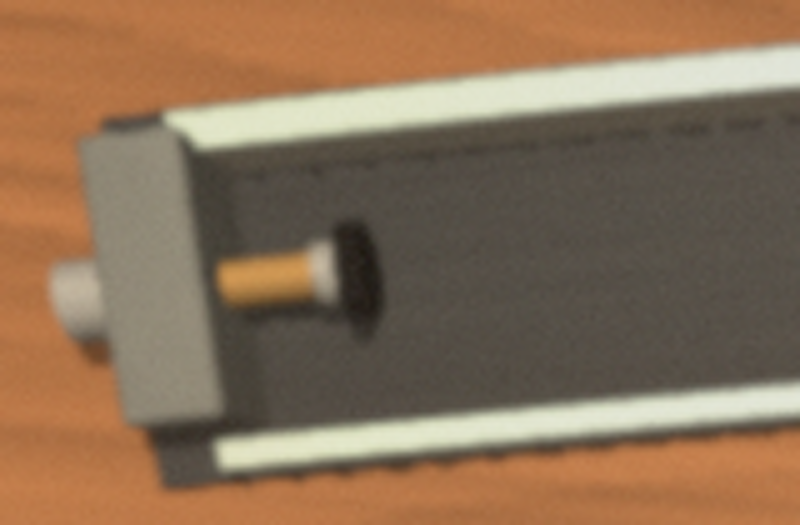

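View pics/zc.png

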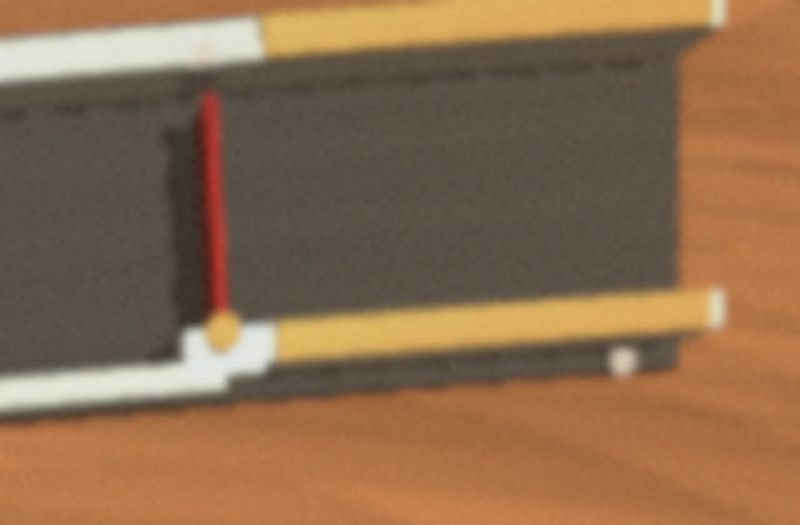

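```bash
cat > meas.py <<'E'
from h import *
d=np.load("w1.npz"); C,c=cam("wrist",dict(eef_pos=d['p'],tcp_rot=d['r']))
P=lambda z,pts,off,k: onz((np.array(pts,float)+.5)/k-.5+np.array(off),z,C,c)
A=(280,155);B=(110,0);D=(280,0)
rings=P(.036,[[249,183],[407,395]],A,6); rib=P(.066,[[335,248],[432,380],[382,412],[283,285]],A,6)
print("rings",rings.round(4),rings[:,:2].mean(0).round(4),np.linalg.norm(rings[1]-rings[0]),np.degrees(np.arctan2(*(rings[0]-rings[1])[1::-1])))
print("rib",rib.round(4),rib.mean(0).round(4), [np.linalg.norm(rib[i]-rib[i-1]).round(4) for i in range(4)],np.degrees(np.arctan2(*(rib[0]-rib[1])[1::-1])))
far=np.r_[P(.03,[[200,152],[800,88]],B,5),P(.03,[[265,60],[710,27]],D,5)]
near=P(.03,[[275,323],[708,290]],D,5)
near2=P(.03,[[215,438],[800,382]],B,5)
stop=P(.034,[[82,138],[180,125],[222,412],[128,424]],B,5)
hinge=P(.03,[[224,330]],D,5)[0]; gtip=P(.029,[[210,95]],D,5)[0]
ends=P(.03,[[722,10],[724,308]],D,5)
ex=(far[0]-far[3])[:2]; 
import numpy.polynomial as _
v=cv2.fitLine(far[:,:2].astype(np.float32),cv2.DIST_L2,0,.01,.01).ravel(); u=v[:2]*np.sign(v[1]); yaw=np.arctan2(u[1],u[0]); n=np.array([-u[1],u[0]])
print("yaw far",np.degrees(yaw),"near",np.degrees(np.arctan2(*(near[0]-near[1])[1::-1])),"stop",np.degrees(np.arctan2(*(stop[1]-stop[2])[1::-1]))-0)
sc=stop.mean(0)[:2]
for nm,q,e in (("far",far,-28),("near",near,28),("near2",near2,35),("stop",stop,0),("hinge",hinge[None],29),("gtip",gtip[None],0),("ends",ends,0)):
    print(nm,e,(q[:,:2]@n*1e3).round(1),"x",(q[:,:2]@u*1e3).round(1))
E
python3 meas.py
```

```text
rings [[ 0.4568 -0.0799  0.036 ]
 [ 0.4146 -0.1185  0.036 ]] [ 0.4357 -0.0992] 0.05717284504779856 42.45869812217041
rib [[ 0.4513 -0.0935  0.066 ]
 [ 0.4268 -0.1157  0.066 ]
 [ 0.4195 -0.1069  0.066 ]
 [ 0.4432 -0.0845  0.066 ]] [ 0.4352 -0.1001  0.066 ] [np.float64(0.0121), np.float64(0.0331), np.float64(0.0115), np.float64(0.0326)] 42.3025614425355
yaw far 99.84784 near 99.7691265290963 stop 9.107963155156842
far -28 [-629.5 -629.6 -629.6 -629.5] x [  24.4 -111.3 -181.4 -280.9]
near 28 [-574.3 -574.2] x [-180.8 -280.6]
near2 35 [-568.2 -567.7] x [  31.4 -105.6]
stop 0 [-634.2 -634.5 -573.2 -572.9] x [49.2 26.6 27.4 49.8]
hinge 29 [-573.7] x [-169.]
gtip 0 [-623.6] x [-168.9]
ends 0 [-632.9 -570. ] x [-283.6 -284.3]
```

```bash
cat >> h.py <<'E'
LY=np.radians(99.8); u=np.array([np.cos(LY),np.sin(LY)]); n=np.array([-u[1],u[0]])
def L(x,y,z): # lane coords -> world
    p=u*(-.1687+x)+n*(-.602+y); return np.array([p[0],p[1],z])
def toL(p): return np.array([p[:2]@u+.1687,p[:2]@n+.602,p[2]])
E
python3 - <<'E'
from h import *
yaw=np.radians(42.4)
claw.gripper_to(0.5)
p=np.array([.4354,-.0997])
arm.move_to([*p,.11],down(yaw))
o=sensors.get_obs(); cv2.imwrite("pics/w2.png",viewer.get_image("wrist")); print(o['time'],o['eef_pos'],o['wrist_force'])
np.savez("w2.npz",p=o['eef_pos'],r=o['tcp_rot'])
E
```

```text
4.3417 [ 0.43594255 -0.09969491  0.1105391 ] [-0.11142024  0.79038236  0.68348583]
```

View pics/w2.png

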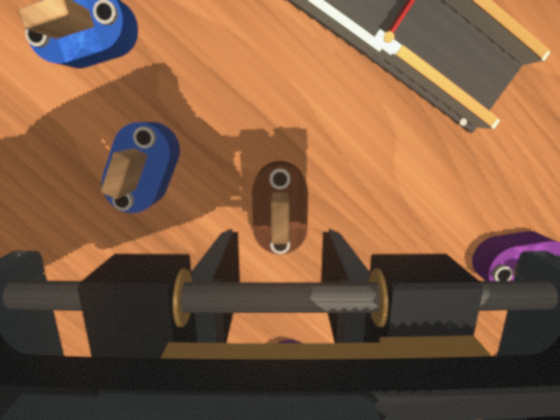

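The rib sits at column 280, midway between the fingers and upright in the picture, so the aim is good. Next I descend and grip.

```bash
python3 - <<'E'
from h import *
yaw=np.radians(42.4); p=[.4354,-.0997]
print(arm.line_to([*p,.035],rate=.08,f_stop=8))
claw.gripper_to(0.0,strength=40)
o=sensors.get_obs(); print(o['time'],o['eef_pos'],o['gripper_width']*91,o['wrist_force'])
arm.line_to([*p,.12],rate=.1)
o=sensors.get_obs(); print(o['time'],o['gripper_width']*91,o['wrist_force'])
arm.move_to(L(-.066,0,.12),down(LY))
o=sensors.get_obs(); print(o['time'],toL(o['eef_pos']),o['wrist_force']); np.savez("w3.npz",p=o['eef_pos'],r=o['tcp_rot'])
cv2.imwrite("pics/w3.png",viewer.get_image("wrist")); cv2.imwrite("pics/t3.png",viewer.get_image("top"));cv2.imwrite("pics/s3.png",viewer.get_image("scene"))
E
```

```text
False
6.0667 [ 0.43548112 -0.09972058  0.03509621] 13.511445971151238 [-0.59580559  0.84470516  3.64130202]
7.0667 13.304702383600898 [-0.76368325  0.57414768 -6.83778477]
7.9833 [-0.06553745  0.00121586  0.11903504] [-0.35299584 -0.65900318 -5.67778086]
```

View pics/w3.png

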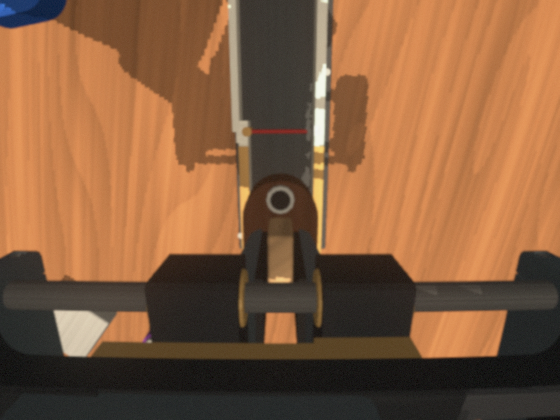

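View pics/s3.png

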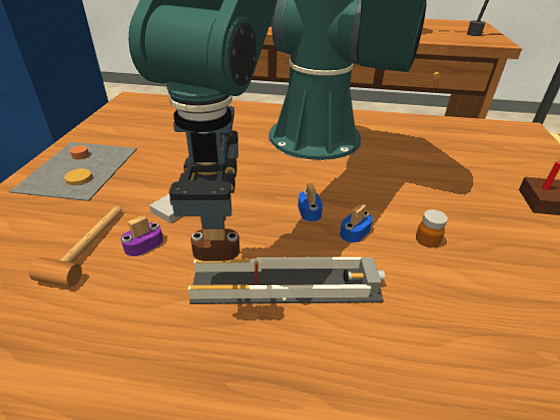

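The carrier is held upright, its ring at (280,200), over the mouth with the gate line at row 131. I'll refine the lateral offset from the wall edges in this picture.

```bash
python3 - <<'E'
import cv2
im=cv2.imread("pics/w3.png")
cv2.imwrite("pics/z3.png",cv2.resize(im[90:250,220:345],None,fx=3.7*1.0,fy=3.7,interpolation=cv2.INTER_CUBIC))
E
```

```text
(no output)
```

View pics/z3.png

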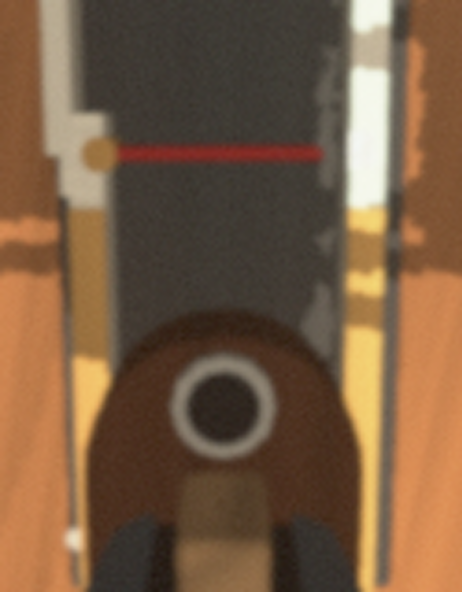

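```bash
python3 - <<'E'
from h import *
d=np.load("w3.npz"); C,c=cam("wrist",dict(eef_pos=d['p'],tcp_rot=d['r']))
f=lambda z,pts:[toL(q).round(4) for q in onz((np.array(pts,float)+.5)/3.7-.5+np.array((220,90)),z,C,c)]
print("inner edges",f(.03,[[104,240],[346,240],[107,340],[344,340]])); print("hinge,tip",f(.03,[[98,154],[320,154]])); print("ring",f(.121,[[223,406]]), "tcp",toL(d['p']))
E
```

```text
inner edges [array([-0.0189,  0.0278,  0.03  ]), array([-0.019 , -0.0279,  0.03  ]), array([-0.0422,  0.0277,  0.03  ]), array([-0.0423, -0.028 ,  0.03  ])]
hinge,tip [array([0.0005, 0.0287, 0.03  ]), array([ 0.0004, -0.0216,  0.03  ])]
ring [array([-0.0363,  0.0002,  0.121 ])] tcp [-0.06553745  0.00121586  0.11903504]
```

The lane model checks to about 0.3 mm. Next I lower the carrier into the mouth until it touches the floor.

```bash
python3 - <<'E'
from h import *
arm.line_to(L(-.066,0,.052),rate=.08)
o=sensors.get_obs(); print(o['time'],toL(o['eef_pos']),o['wrist_force'])
s=arm.line_to(L(-.066,0,.037),rate=.02,f_stop=4)
arm.hold(.2)
o=sensors.get_obs(); print(s,o['time'],toL(o['eef_pos']),o['wrist_force'],o['gripper_width']*91)
cv2.imwrite("pics/w4.png",viewer.get_image("wrist"));cv2.imwrite("pics/s4.png",viewer.get_image("scene")[200:330,140:440])
E
```

```text
9.1333 [-0.06615017 -0.00040072  0.05247413] [-0.48457505 -0.07721856 -5.95905846]
True 9.9 [-6.59741402e-02  5.12566601e-05  4.10857509e-02] [-1.56206786  0.24423814  7.61841074] 13.330690698827787
```

View pics/w4.png

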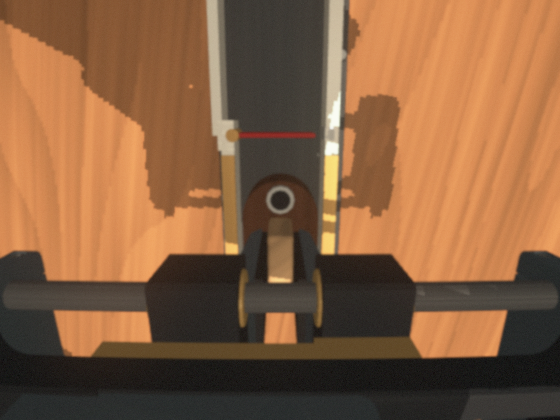

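View pics/s4.png

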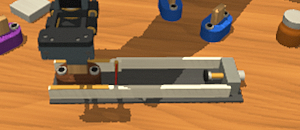

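The carrier is on the floor in the mouth with TCP z at 41.1 mm. It's being pressed down a bit hard, so I'll ease that off before sliding. I'll also estimate the pad's position from the first picture.

```bash
python3 - <<'E'
from h import *
d=np.load("w1.npz"); C,c=cam("wrist",dict(eef_pos=d['p'],tcp_rot=d['r']))
for z in(.017,.02,.025): print("pad",toL(onz((np.array([[383,285.]])+.5)/5-.5+np.array((110,0)),z,C,c)[0]))
arm.line_to(L(-.066,0,.0416),rate=.02); arm.hold(.1)
def rep(t=""):
    o=sensors.get_obs(); f=o['wrist_force']; print(t,round(o['time'],2),(toL(o['eef_pos'])*1e3).round(1),"Fx,y,z",(f[:2]@u).round(2),(f[:2]@n).round(2),f[2].round(2),flush=True)
rep("eased")
for x in (-.05,-.035,-.02,-.005):
    s=arm.line_to(L(x,0,.0416),rate=.03,f_stop=9); rep(s)
    if s: break
E
```

```text
pad [0.15780314 0.00213302 0.017     ]
pad [0.15705598 0.00271313 0.02      ]
pad [0.15581072 0.00367998 0.025     ]
eased 10.35 [-65.9   0.2  41.3] Fx,y,z 0.29 -0.21 -6.32
False 11.03 [-50.   -0.1  41.7] Fx,y,z 0.03 0.02 -5.67
False 11.68 [-35.    0.   41.6] Fx,y,z -1.4 0.39 -7.11
False 12.33 [-20.   -0.4  41.8] Fx,y,z -2.55 -2.39 -6.26
False 12.98 [-5.1 -0.3 41.8] Fx,y,z -1.42 -4.15 -5.45
```

```bash
python3 - <<'E'
from h import *
def rep(t=""):
    o=sensors.get_obs(); f=o['wrist_force']; print(t,round(o['time'],2),(toL(o['eef_pos'])*1e3).round(1),"Fx,y,z",(f[:2]@u).round(2),(f[:2]@n).round(2),f[2].round(2),flush=True)
for x in (.01,.025,.04,.055,.07,.085,.095):
    s=arm.line_to(L(x,0,.0412),rate=.03,f_stop=9); rep(s)
    if s: break
    if x==.025: cv2.imwrite("pics/s5.png",viewer.get_image("scene")[200:330,140:440])
cv2.imwrite("pics/s6.png",viewer.get_image("scene")[200:330,140:440]);cv2.imwrite("pics/t6.png",viewer.get_image("top"))
E
```

```text
False 13.63 [10.1 -0.  41.2] Fx,y,z -1.07 -3.63 -3.64
False 14.28 [25.3 -0.  41.2] Fx,y,z 1.94 -3.61 -2.83
False 14.98 [40.3 -0.  41.2] Fx,y,z 1.46 -3.09 -0.45
False 15.63 [55.3 -0.  41.2] Fx,y,z 2.1 -2.93 -0.93
False 16.28 [70.3 -0.  41.2] Fx,y,z 0.67 -3.0 -0.24
False 16.93 [85.5  0.1 41.2] Fx,y,z 5.24 -1.74 0.67
True 17.14 [87.   0.1 41.1] Fx,y,z 3.71 1.23 6.29
```

View pics/s5.png

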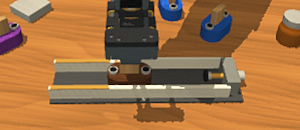

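View pics/s6.png

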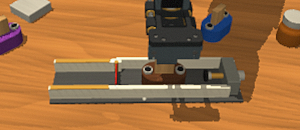

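The gate has shut behind the carrier; its snap is what tripped the force stop at x = 87 mm. Next I advance and feel for the pad, expected at about 117 mm for the carrier's centre.

```bash
python3 - <<'E'
from h import *
def rep(t=""):
    o=sensors.get_obs(); f=o['wrist_force']; print(t,round(o['time'],2),(toL(o['eef_pos'])*1e3).round(1),"Fx,y,z",(f[:2]@u).round(2),(f[:2]@n).round(2),f[2].round(2),flush=True); return f[:2]@u
s=arm.line_to(L(.095,0,.0414),rate=.03,f_stop=12);rep(s)
b=[]
x=.095
while x<.130:
    x+=.0015
    s=arm.line_to(L(x,0,.0414),rate=.01,f_stop=6)
    F=np.mean([ (arm.hold(.03),sensors.get_obs()['wrist_force'][:2]@u)[1] for _ in range(3)])
    rep(f"{s} mean {F:.2f}")
    if len(b)>=3 and F<np.mean(b)-2.0: break
    b.append(F)
print("base",np.mean(b),np.std(b))
E
```

```text
False 17.67 [95.3  0.4 41.2] Fx,y,z 3.02 -0.14 0.63
False mean 0.21 18.07 [96.5  0.2 41.2] Fx,y,z 0.07 0.82 -3.84
False mean -0.09 18.47 [98.   0.1 41.3] Fx,y,z -0.92 -0.03 -6.87
False mean -0.18 18.87 [99.5  0.  41.4] Fx,y,z -0.34 -0.23 -5.16
False mean 0.32 19.27 [101.   -0.   41.4] Fx,y,z -0.63 0.28 -5.82
False mean 0.25 19.67 [102.5  -0.   41.4] Fx,y,z -0.23 0.55 -6.09
False mean -0.39 20.07 [104.   -0.   41.4] Fx,y,z -0.97 -0.06 -6.02
False mean -0.14 20.47 [105.5  -0.   41.4] Fx,y,z -0.17 -0.56 -5.84
False mean -0.06 20.87 [107.    0.   41.4] Fx,y,z -0.19 -0.04 -7.17
False mean 0.28 21.27 [108.5   0.   41.4] Fx,y,z 0.38 0.13 -5.72
False mean -0.00 21.67 [110.   -0.   41.4] Fx,y,z -0.56 0.34 -6.26
False mean -0.17 22.07 [111.5   0.   41.4] Fx,y,z -0.05 0.38 -6.03
False mean 0.24 22.47 [113.   -0.   41.4] Fx,y,z 0.4 0.27 -5.95
False mean -0.34 22.87 [114.5   0.   41.4] Fx,y,z 0.15 0.03 -6.33
False mean -0.09 23.27 [116.    0.   41.4] Fx,y,z 0.0 0.33 -4.78
False mean -0.15 23.67 [117.5  -0.   41.4] Fx,y,z -0.39 0.3 -7.17
False mean -0.20 24.07 [119.    0.   41.4] Fx,y,z -0.14 -0.31 -6.25
False mean -0.03 24.47 [120.5   0.   41.4] Fx,y,z -0.46 -0.37 -6.51
False mean -2.38 24.87 [ 1.219e+02 -1.000e-01  4.140e+01] Fx,y,z -1.99 0.33 -5.74
base -0.03235245678689653 0.21224969000217664
```

The pad is felt at TCP x ≈ 121 mm. Next I press in small steps to about 7.5 N, then ease off to about 3 N, seat the carrier on the floor and release.

```bash
python3 - <<'E'
from h import *
def mf(k=4):
    return np.mean([ (arm.hold(.03),sensors.get_obs()['wrist_force'])[1] for _ in range(k)],0)
def rep(t):
    f=mf(); o=sensors.get_obs(); print(t,round(o['time'],2),(toL(o['eef_pos'])*1e3).round(2),"F",(f[:2]@u).round(2),(f[:2]@n).round(2),f[2].round(2),"w",round(o['gripper_width']*91,1),flush=True); return -(f[:2]@u)
x=.122;F=0
while F<6.8 and x<.127:
    x+=.0005; arm.line_to(L(x,0,.0414),rate=.008,f_stop=6); F=rep("press")
arm.hold(.5); rep("held")
E
```

```text
press 25.25 [ 1.2242e+02 -6.0000e-02  4.1450e+01] F -3.53 0.58 -4.47 w 13.4
press 25.63 [ 1.2294e+02 -7.0000e-02  4.1450e+01] F -4.54 0.41 -3.66 w 13.5
press 26.02 [ 1.2336e+02 -9.0000e-02  4.1490e+01] F -5.39 0.36 -3.05 w 13.2
press 26.4 [ 1.2378e+02 -1.2000e-01  4.1520e+01] F -7.07 0.33 -2.8 w 13.4
held 27.03 [ 1.2375e+02 -1.1000e-01  4.1520e+01] F -6.62 0.35 -2.52 w 13.6
```

```bash
python3 - <<'E'
from h import *
def mf(k=4):
    return np.mean([ (arm.hold(.03),sensors.get_obs()['wrist_force'])[1] for _ in range(k)],0)
def rep(t):
    f=mf(); o=sensors.get_obs(); print(t,round(o['time'],2),(toL(o['eef_pos'])*1e3).round(2),"F",(f[:2]@u).round(2),(f[:2]@n).round(2),f[2].round(2),"w",round(o['gripper_width']*91,1),flush=True)
arm.line_to(L(.1227,0,.0412),rate=.008); rep("ease")
claw.gripper_to(.35); arm.hold(.3); rep("open")
arm.line_to(L(.1227,0,.13),rate=.08); rep("up")
arm.move_to(L(.0,0.1,.22),down(LY-np.pi/2)); o=sensors.get_obs(); np.savez("w7.npz",p=o['eef_pos'],r=o['tcp_rot'])
print(o['time'],o['eef_pos'])
for k in("wrist","scene","top"): cv2.imwrite(f"pics/{k}7.png",viewer.get_image(k))
E
```

```text
ease 27.48 [ 1.2272e+02 -5.0000e-02  4.1230e+01] F -4.8 -0.22 -3.18 w 13.3
open 28.41 [1.227e+02 2.000e-02 4.119e+01] F 0.32 -0.42 -0.18 w 32.0
up 29.8 [122.73   0.27 129.49] F -0.18 0.12 0.37 w 32.0
31.0 [ 0.52342817 -0.08058199  0.2197307 ]
```

View pics/wrist7.png

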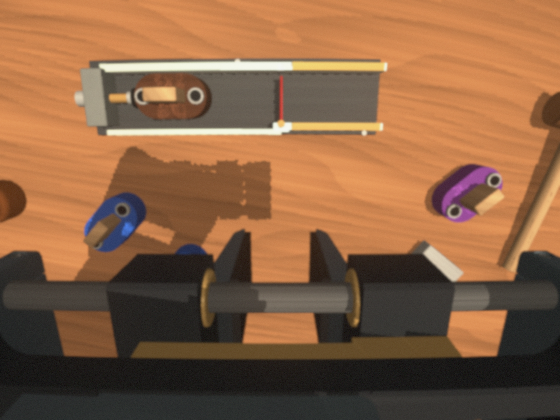

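View pics/scene7.png

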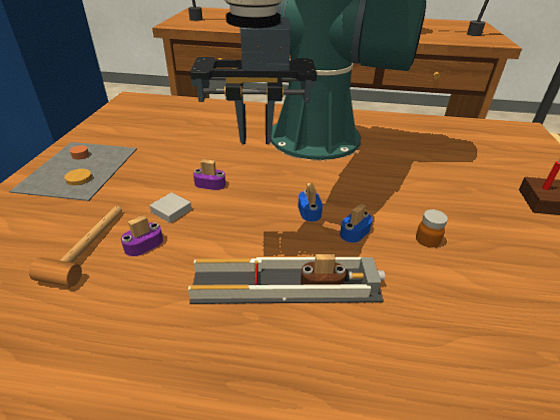

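```bash
python3 - <<'E'
from h import *
im=cv2.imread("pics/wrist7.png")
cv2.imwrite("pics/z7.png",cv2.resize(im[50:145,80:300],None,fx=3.6,fy=3.6,interpolation=cv2.INTER_CUBIC))
E
```

```text
(no output)
```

View pics/z7.png

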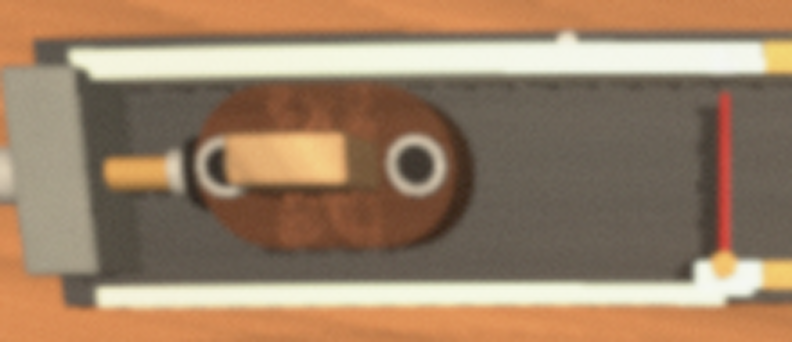

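```bash
python3 - <<'E'
from h import *
d=np.load("w7.npz"); C,c=cam("wrist",dict(eef_pos=d['p'],tcp_rot=d['r']))
f=lambda z,pts:[toL(q).round(4) for q in onz((np.array(pts,float)+.5)/3.6-.5+np.array((80,50)),z,C,c)]
print("rings",f(.042,[[416,165],[225,166]])); print("gate",f(.029,[[726,258],[725,95]]))
print("rib top",f(.072,[[225,160],[346,158]]))
ticket.sign_off()
E
```

```text
rings [array([ 0.0924, -0.0007,  0.042 ]), array([ 0.1502, -0.001 ,  0.042 ])]
gate [array([-0.0003,  0.0267,  0.029 ]), array([ 0.0002, -0.0216,  0.029 ])]
rib top [array([ 0.1381, -0.0006,  0.072 ]), array([ 0.1043, -0.0008,  0.072 ])]
the job is handed in; nothing more can be done
```

I picked up the brown carrier by its rib, set it in the lane mouth and slid it at floor level through the gate. I felt the pad with the grip point about 121 mm past the gate line, pressed to about 7 N and held for more than 0.5 s. I then eased off, let go and drew back. The job was handed in at about 31 s of the 54 s allowed.

**Last checks, from the final wrist picture:**
- **Carrier position:** its centre is about 121 mm past the gate line and about 1 mm off mid-lane. It is aligned with the lane within about 0.01 rad and nestled against the pad.
- **Gate:** it is straight across the lane, within about 0.01 rad of shut.
- **Bystanders:** I touched none of them. The jar, block and mallet look unmoved by eye in the pictures, but I did not measure them again.

**Did not go exactly to plan:**
- **Early force stop:** one 9 N force stop tripped at 87 mm, which I read as the gate snapping shut just behind the carrier. I carried on after it.
- **Easing before release:** I meant to ease to about 3 N before letting go, but the wrist still read 4.8 N.
- **Sliding height:** over parts of the slide the carrier hung a few tenths of a millimetre off the floor, far below the 8 mm limit.
- **Not measured:** the pad's remaining contact force after release could not be measured; I judged it only from the picture.

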